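Unlock and start the bench disc sander

TASK

Take the round-headed key from the wooden key stand, push it fully home into the key switch on the disc sander's control box and turn it clockwise to its stop (on). Then push the run lever all the way over, away from the robot, and leave the key in the switch. Leave the square-headed key, the chisel, the bottle and the wood block where they are.

Things in the scene. Friction and masses are not known exactly. Their poses are not given: they have to be found in the camera images.
- key_bow (a point): Round-headed steel key, blade down in either slot of the stand. Point: centre of its head, a disc 40 mm across, 9 mm thick. z up, x along the width of head and blade, y through the thickness (grip across y). Shoulder (underside of the 20 x 9 mm neck) 28 mm below the point; under it the blade, 13 wide, 5 thick, 22 long, with rounded end. Same when turned half round about z. About 45 g.
- other_key_bow (a point): Centre of the head of the square-headed steel key (head 38 x 38 x 9 mm, otherwise like the round-headed one), in the other slot of the stand, to be left alone.
- key_stand: Fixed dark wooden block 150 x 60 x 30 mm; origin at the centre of its underside on the bench, x along its 150 mm length. Two upright slots 15 x 7 mm, 24 mm deep, long side along x, 35 mm either side of the centre along x. A key stands in each with its shoulder on the top face.
- keyhole (a point): Centre of the slot's mouth in the flat top of the brass plug (39 mm across, in a 53 mm steel collar) that stands on the sander's control box at its right-hand end; mouth 88 mm above the bench, 27 mm above the box. Slot 15 x 7 mm, 24 mm deep, straight down. Turns with the plug: x along the 15 mm, z up. With the key home its shoulder rests on the plug, so its head's centre is 28 mm above this.
- switch (a joint): Turn of the plug, rad: 0 = off (slot along the sander's x), growing clockwise seen from above to a stop at 1.2 = on. No spring: it stays where it is left; turning takes about 0.04 N m.
- run_lever_tip (a point): Centre of the 26 mm black ball on the run lever, on the control box left of the key switch. The lever is a 10 mm rod, 60 mm from pivot to ball centre; pivot 83 mm above the bench, axis along the sander's y. The ball swings in an arc over the top towards the sander's +x; at either end of the swing it is 136 mm above the bench and 29 mm from the pivot along the sander's x.
- run_lever (a joint): Lever angle in rad: 0 = off, leaning towards the robot (the sander's -x); 1.0 = fully over towards +x (run). It stays where it is left; about 1 to 2 N at the ball moves it.
- sander: Fixed disc sander: base plate 240 x 510 mm; on its right a grey control box 190 x 250 mm, top 61 mm above the bench; on its left the motor and 156 mm disc (top 213 mm up, from y = 130 mm on). Origin on the bench straight below the lever's pivot; x away from the robot, y to the left along the machine. The keyhole is at x = 0, y = -120 mm.
- chisel: Chisel with wooden handle, 210 mm long, lying on the bench beyond the key stand; to be left alone. Origin below its middle.
- varnish: Small amber bottle, 42 mm in diameter, 85 mm tall, standing to the right of the key stand; to be left alone. Origin at the centre of its base.
- block: Small wood block 60 x 35 x 25 mm on the robot's side of the key stand; to be left alone. Origin at the centre of its underside.
There are look-alikes about, which are no part of the job. Leave any yellow look-alike of the part that bears key_bow alone.

How it is judged:
On the way, in this order (a step that is already met when the one before it is completed fails the run):
1. the round-headed key is fully home in the key switch, still off (horizontal distance between key_bow and keyhole below 0.005 m and z of key_bow in the frame of keyhole below 0.031 m and value of joint switch below 0.4 rad), for 0.1 s.
2. the key in the switch is turned to on (horizontal distance between key_bow and keyhole below 0.006 m and z of key_bow in the frame of keyhole below 0.033 m and value of joint switch above 1.05 rad), for 0.1 s.
3. the run lever is pushed over (value of joint run_lever above 0.85 rad), for 0.1 s.
At the end, for the whole second after the job is handed in: The round-headed key is home in the key switch (shoulder within 3 mm of the plug's top, head centred over the keyhole within 5 mm), the switch is turned to on (above 1.05 of 1.2 rad) and the run lever is over (above 0.85 of 1.0 rad) (horizontal distance between key_bow and keyhole below 0.005 m and z of key_bow in the frame of keyhole below 0.031 m and value of joint switch above 1.05 rad and value of joint run_lever above 0.85 rad); the robot touches nothing.
It fails at once if the square-headed key is moved by more than 15 mm (distance of other_key_bow from where it was at the start of the episode above 0.015 m).
It fails at once if the chisel is moved by more than 30 mm (distance of chisel from where it was at the start of the episode above 0.03 m).
It fails at once if the bottle is moved by more than 30 mm (distance of varnish from where it was at the start of the episode above 0.03 m).
It fails at once if the wood block is moved by more than 30 mm (distance of block from where it was at the start of the episode above 0.03 m).
It also fails if it takes over 51 s, if anything falls off the work surface, if the arm or the gripper's body presses on something with over 40 N, if the wrist force passes 120 N, or if a joint passes its speed limit or range.

ROBOT

A 7-joint arm with a two-finger parallel gripper is mounted at the origin on the work surface. World frame = base frame: x ahead of the robot, y to its left, z up, the work surface at z = 0. Lengths are in m, angles in rad, forces in N, time in s.
With the tool pointing down it reaches from about 0.4 to 0.875 m from the base axis. Payload 19.3 kg.
Tool frame: the origin (TCP) lies at the very end of the fingers, on their centre line; the grasp point (between the pads) lies 19 mm behind it; x points along the fingers, y is the direction in which the jaws open and shut, and the axes are right-handed (so a half turn about x gives the same grasp; the last joint's range is limited). The gripper opens to 85 mm and grips with 20 to 120 N. Pads are 22 mm wide; open, the fingers measure 114 mm over their backs; the gripper's body (76 mm by 85 mm) begins 54 mm behind the grasp point. The pads swing forward as they close: fully open they stand 13 mm farther back than shut.
Start: joints at [1.278, 0.521, -0.036, 1.599, 0.021, 1.021, -0.113], TCP at [0.138, -0.61, 0.231] pointing down, gripper open.
Joint ranges: [-2.91, 2.91], [-0.3, 2.13], [-1.5, 1.42], [0.17, 2.43], [-1.26, 4.41], [0.16, 1.93], [-2.52, 2.52]. Speed limits (rad/s): [1.89, 1.89, 2.39, 2.39, 3.01, 3.01, 3.01].

INTERFACE

Orientations are given as [roll, pitch, yaw] about the fixed x, y, z axes, in that order (R = Rz(yaw) Ry(pitch) Rx(roll)).
In Python, from workcell import bot, grab_frame, job_done gives the robot as it stands.
- The arm moves only by the shell command python3 -m pendant 'ROWS' [OPENING] [FORCE]. ROWS is JSON, a list of rows, each a list of 4 numbers: the shift along the tool's x, y, z in mm, then the turn about the tool's x in degrees. A call has 1 to 12 rows; each row shifts and turns the commanded pose from where the row before left it, along the tool's axes as they then stand; what a row does not reach is not made up. A row lasts 1/8 s, in which the tool goes at most 62.5 mm and 10.7 degrees, less where a joint would pass 70% of its speed; a pose out of reach is approached as far as the arm can. A call is refused whole if a number of a shift passes 62.5 or a number of a turn 10.7, either way. A call with a gripper value outside its range is refused whole. OPENING is the opening, from -1 (shut) to 1 (fully open), set as the call begins (- or left out, the last holds). The fingers move at their own pace and stop on an object; FORCE is the grip in N (left out, the last holds). Time passes only in rows, so rows that do not move let the fingers close. It gives the time, the measured TCP pose, the force and the opening at its end, in the units of the state.
- bot.observe(): the state, without advancing time (a new reading comes with each control period).
- grab_frame(name): name is "side" or "top"; returns a dict with "img" (384x512x3 uint8, red, green, blue), "fovy" (degrees; the focal length in pixels is half the picture's height over the tangent of half this angle, whatever the lens; pixels are square), "cx", "cy" (the principal point, pixels), "k1" (the pictures are not rectified: a ray, as slopes to the right and down, at radius r is drawn at 1 + k1 r^2 times it, then the intrinsics apply), "R" (3x3) and "t" (3): a world point X has camera coordinates R X + t. Camera axes: x right, y down, z forward; pixel columns grow to the right and rows downward; lengths in m; the calibration is good to about 2 mm. A picture is of the moment at which its call begins. There is no depth.
- job_done(): hands the job in, once; it reports no verdict.
The state is a dict: "clock": time; "qpos": joint angles; "qd": joint speeds; "joint_efforts": joint torques, N m; "position": TCP position; "tool_rot": TCP orientation; "force": force on the tool from outside, world axes, zero at the start; "moment": the same for the moment, N m; "grip_width": finger opening in m.
Only numpy, scipy, OpenCV 4.12 (cv2) and the standard library are available. Lean on these libraries where they do the work, as an engineer would, in place of code of your own. Each camera call takes 0.05 s, during which the arm holds its last target.

## Working session

There is one attempt and no reset: what is moved stays moved. The work goes in short steps, Python scripts to look and compute and a shell command to move; the robot and the scene stay as the last step left them, time stands still between calls to the robot, and variables do not carry over. Pictures are saved under pics/ and viewed, and the job is handed in when it is done.

```bash
ls; mkdir -p pics; python3 - <<'E'
from workcell import bot, grab_frame
import cv2,pickle
print(bot.observe())
for n in("side","top"):
    f=grab_frame(n); cv2.imwrite(f"pics/{n}0.png",cv2.cvtColor(f["img"],cv2.COLOR_RGB2BGR)); pickle.dump(f,open(f"{n}0.pkl","wb"))
    print(n,{k:v for k,v in f.items() if k!="img"})
E
```

```text
pics
{'clock': 0.0, 'qpos': array([ 1.27782979,  0.52203399, -0.0363457 ,  1.59998282,  0.02117603,
        1.02106764, -0.11280212]), 'qd': array([ 0.00063968,  0.00111692, -0.00083436, -0.00012834,  0.0011038 ,
        0.00171744, -0.0019395 ]), 'joint_efforts': array([ 4.81211446e-04, -9.27105904e+01,  1.97970405e+00, -3.69942892e+01,
        1.77244894e-02,  8.28851829e-03, -1.21704225e-04]), 'position': array([ 0.13799257, -0.60924861,  0.23072208]), 'tool_rot': array([-1.52763278,  1.56968821,  1.8367172 ]), 'force': array([-0.61818982,  0.25549917, -0.06653706]), 'moment': array([-0.02437884, -0.00935234, -0.00265971]), 'grip_width': 0.08520082182146134}
side {'fovy': 53.75026352012222, 'cx': 258.55176481413054, 'cy': 193.14285430597474, 'k1': -0.061131020245532956, 'R': array([[ 0.88783335, -0.46013818,  0.00498064],
       [-0.27547053, -0.5401261 , -0.7952231 ],
       [ 0.36860268,  0.70465357, -0.60629648]]), 't': array([-0.55377255,  0.16303443,  0.7717373 ])}
top {'fovy': 55.465146448868886, 'cx': 259.7155167318837, 'cy': 190.79970794029865, 'k1': -0.028696152036337918, 'R': array([[-0.10157135, -0.99482712,  0.00150188],
       [-0.97366228,  0.09910044, -0.20533114],
       [ 0.20412015, -0.02231808, -0.97869141]]), 't': array([-0.09196463,  0.56504661,  0.93292176])}
```

View pics/side0.png

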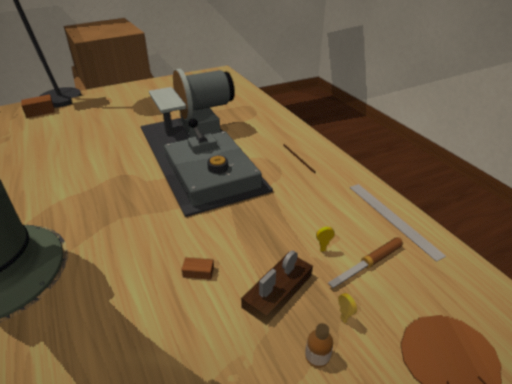

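View pics/top0.png

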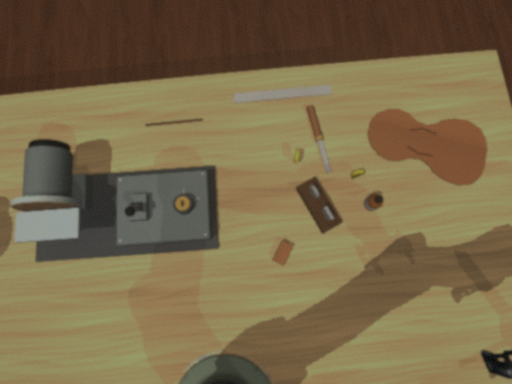

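The side view shows two steel keys in the stand at about (268,283) and (290,262), and yellow look-alikes at (325,238) and (347,306). The plug is at (217,161) and the lever ball at (194,124). In the top view the stand is at (320,205), the plug at (183,204) and the lever ball at (130,209). Next I'll look at close crops.

```bash
cat > h.py <<'E'
import numpy as np,cv2,pickle
def load(n): return pickle.load(open(n+".pkl","rb"))
def ray(f,u,v):
    F=f["img"].shape[0]/2/np.tan(np.radians(f["fovy"]/2))
    d=np.array([(u-f["cx"])/F,(v-f["cy"])/F]); s=d.copy()
    for _ in range(30): s=d/(1+f["k1"]*(s@s))
    R=np.array(f["R"]);t=np.array(f["t"])
    w=R.T@np.array([s[0],s[1],1]); return -R.T@t,w/np.linalg.norm(w)
def onz(f,u,v,z):
    o,d=ray(f,u,v); return o+d*(z-o[2])/d[2]
def proj(f,X):
    c=np.array(f["R"])@X+np.array(f["t"]); s=c[:2]/c[2]; s=s*(1+f["k1"]*(s@s))
    F=f["img"].shape[0]/2/np.tan(np.radians(f["fovy"]/2))
    return s*F+[f["cx"],f["cy"]]
def tri(f1,p1,f2,p2):
    o1,d1=ray(f1,*p1);o2,d2=ray(f2,*p2)
    s=np.linalg.lstsq(np.c_[d1,-d2],o2-o1,rcond=None)[0]
    a=o1+s[0]*d1;b=o2+s[1]*d2
    return (a+b)/2,np.linalg.norm(a-b)
def crop(f,u0,v0,w,h,k,name):
    im=cv2.cvtColor(f["img"][v0:v0+h,u0:u0+w],cv2.COLOR_RGB2BGR)
    cv2.imwrite(name,cv2.resize(im,None,fx=k,fy=k,interpolation=cv2.INTER_CUBIC))
E
python3 - <<'E'
from h import *
s=load("side0");t=load("top0")
crop(s,235,225,130,100,6,"pics/s_stand.png")
crop(t,290,165,65,75,8,"pics/t_stand.png")
crop(s,135,80,140,130,5,"pics/s_sander.png")
crop(t,105,160,120,95,6,"pics/t_sander.png")
E
```

```text
(no output)
```

View pics/s_stand.png

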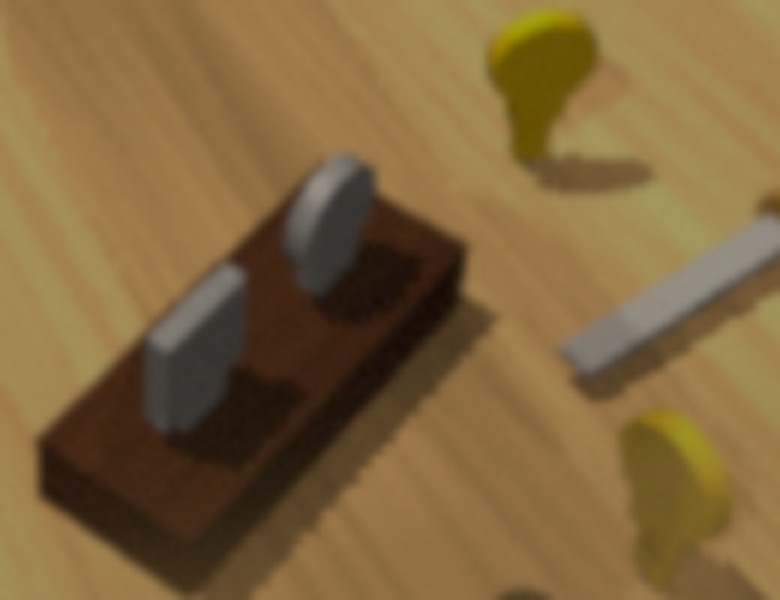

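View pics/t_stand.png

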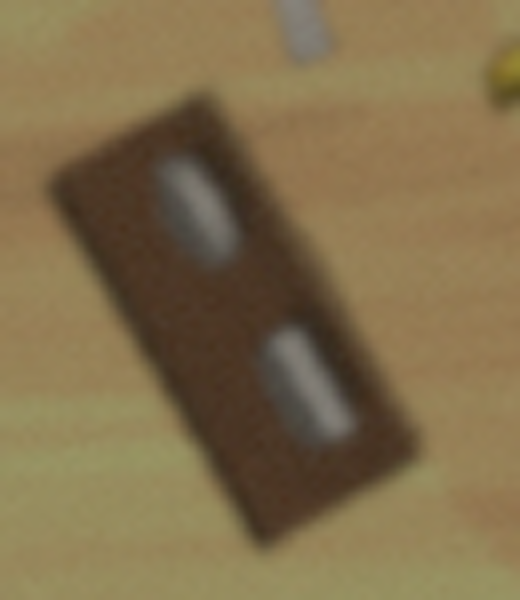

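View pics/s_sander.png

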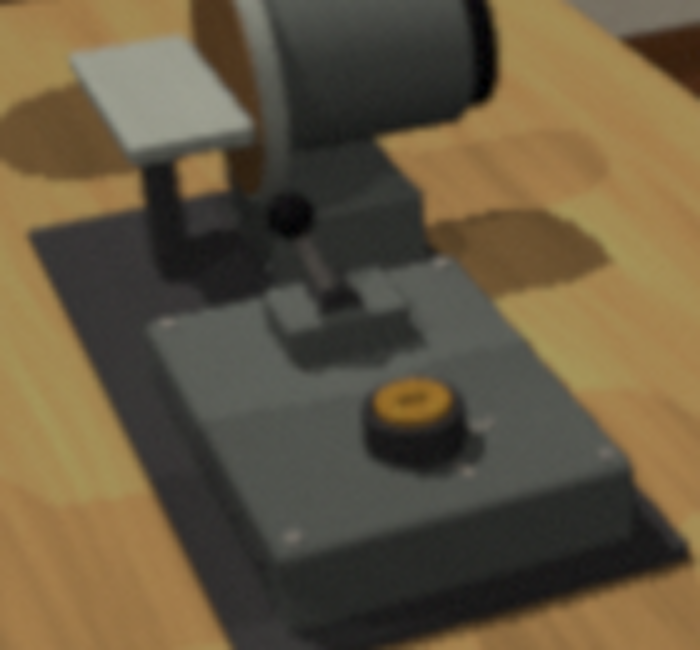

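View pics/t_sander.png

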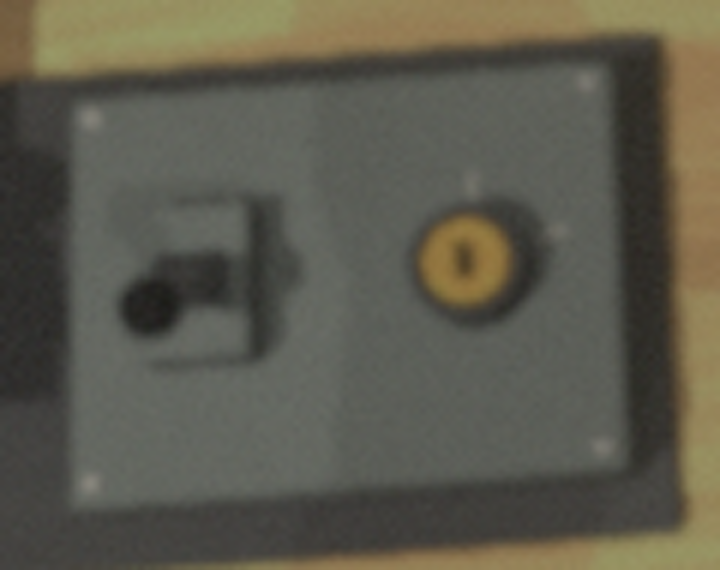

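```bash
python3 - <<'E'
from h import *
np.set_printoptions(precision=4,suppress=True)
s=load("side0");t=load("top0")
print("cams",ray(s,250,190)[0],ray(t,250,190)[0])
# stand corners
for f,ps in((t,[(296.25,188.4),(315.6,176.5),(322.9,233.1),(342.25,220.6)]),(s,[(241.7,299.2),(266.7,315),(312.2,266.2)])):
    for p in ps: print(p,onz(f,*p,0.03))
def blob(f,box,fn):
    u0,v0,w,h=box; im=f["img"][v0:v0+h,u0:u0+w].astype(int)
    m=fn(im).astype(np.uint8); n,l,st,c=cv2.connectedComponentsWithStats(m)
    return [(st[i][4],c[i]+[u0,v0],st[i][:4]+[u0,v0,0,0],*(lambda e:(np.array(e[0])+[u0,v0],e[1],e[2]))(cv2.fitEllipse(np.argwhere(l==i)[:,::-1].astype(np.float32).reshape(-1,1,2)) if st[i][4]>5 else ((0,0),0,0))) for i in range(1,n) if st[i][4]>15]
brass=lambda im:(im[...,0]-im[...,2]>60)
for nm,f,b in(("s",s,(195,145,45,40)),("t",t,(165,185,35,40))):
    for r in blob(f,b,brass): print("brass",nm,r,onz(f,*r[1],.088))
steel=lambda im:(im.max(2)-im.min(2)<25)&(im.max(2)>70)
for nm,f,b in(("s",s,(255,245,50,60)),("t",t,(300,178,40,50))):
    for r in blob(f,b,steel): print("steel",nm,r)
dark=lambda im:im.max(2)<28
for nm,f,b in(("s",s,(185,115,15,16)),("t",t,(122,200,15,20))):
    for r in blob(f,b,dark): print("ball",nm,r)
print(np.median(s["img"][280:285,266:269],(0,1)))
E
```

```text
cams [ 0.2521 -0.7106  0.6003] [ 0.3504 -0.1267  1.0292]
(296.25, 188.4) [ 0.5553 -0.2519  0.03  ]
(315.6, 176.5) [ 0.5838 -0.3105  0.03  ]
(322.9, 233.1) [ 0.4238 -0.3093  0.03  ]
(342.25, 220.6) [ 0.4524 -0.3671  0.03  ]
(241.7, 299.2) [ 0.4248 -0.3168  0.03  ]
(266.7, 315) [ 0.4493 -0.3673  0.03  ]
(312.2, 266.2) [ 0.5836 -0.309   0.03  ]
brass s (np.int32(105), array([217.0857, 159.7333]), array([210, 156,  15,   9]), array([217.0861, 159.7489]), (7.133425712585449, 12.462584495544434), 85.9726333618164) [0.5343 0.0558 0.088 ]
brass t (np.int32(131), array([182.0916, 203.    ]), array([176, 197,  13,  13]), array([182.0701, 202.9726]), (10.79230785369873, 11.298973083496094), 46.89677429199219) [0.5348 0.0573 0.088 ]
steel s (np.int32(85), array([287.4824, 258.1882]), array([282, 251,  14,  16]), array([287.7975, 258.2576]), (5.685384750366211, 15.523377418518066), 37.012718200683594)
steel s (np.int32(101), array([267.2772, 276.4752]), array([259, 269,  17,  16]), array([267.2287, 276.4721]), (4.760710716247559, 18.84816551208496), 47.000099182128906)
steel t (np.int32(104), array([314.1346, 190.8942]), array([309, 184,  11,  14]), array([314.1183, 190.8863]), (6.990582466125488, 12.722892761230469), 152.12069702148438)
steel t (np.int32(124), array([327.5323, 213.0484]), array([322, 205,  13,  16]), array([327.5778, 213.0335]), (7.465935230255127, 14.598512649536133), 148.86752319335938)
ball s (np.int32(70), array([192.5   , 122.7714]), array([188, 119,  10,   9]), array([192.4824, 122.7766]), (7.131989479064941, 8.347003936767578), 72.14114379882812)
[57. 54. 51.]
```

```bash
python3 - <<'E'
from h import *
np.set_printoptions(precision=4,suppress=True)
s=load("side0");t=load("top0")
def ct(p,k,u0,v0): return ((p[0]+.5)/k-.5+u0,(p[1]+.5)/k-.5+v0)
T=[onz(t,*ct(p,6,105,160),.061)[:2] for p in((92,118),(587,82),(603,447),(90,485))]
S=[onz(s,*ct(p,5,135,80),.061)[:2] for p in((165,322),(445,263),(606,453),(290,537))]
for P in(T,S):
    P=np.array(P);print(P)
    for a,b in((0,1),(1,2),(2,3),(3,0)): d=P[b]-P[a];print(np.linalg.norm(d),np.degrees(np.arctan2(d[1],d[0])))
# ball tri
print("ball",tri(s,ct((291,214),5,135,80),t,ct((151,304),6,105,160)))
# key predicted
yaw=np.radians(23.4);c=np.array([.5052,-.3107]);e=np.array([np.cos(yaw),np.sin(yaw)])
for sg in(1,-1):
  k=c+sg*.035*e
  for z,nm in((.058,"centre"),(.078,"top")): print(sg,nm,k,proj(s,np.r_[k,z]),proj(t,np.r_[k,z]))
  for q in (.02,-.02): print("edge",proj(s,np.r_[k+q*e,.058]),proj(t,np.r_[k+q*e,.058]))
E
```

```text
[[0.6232 0.2287]
 [0.6171 0.0023]
 [0.4506 0.0069]
 [0.4565 0.2336]]
0.22639369576952406 -91.55723838468745
0.16654068569463504 178.42797847506614
0.22673122826955228 88.51018083708108
0.16680790548996616 -1.6878809184405212
[[0.4559 0.2378]
 [0.625  0.2296]
 [0.6181 0.0051]
 [0.4502 0.0097]]
0.16936151552261555 -2.7677155865670597
0.22456317914900137 -91.75810989153273
0.16804562673114282 178.42687414151624
0.22809353284138317 88.56605099076067
ball (array([0.5186, 0.1767, 0.1416]), np.float64(0.0012080789233068383))
1 centre [ 0.5373 -0.2968] [289.8821 260.4561] [314.4389 191.0037]
1 top [ 0.5373 -0.2968] [290.4796 253.1964] [315.5497 189.4673]
edge [295.8384 254.5498] [310.6682 184.7424]
edge [283.7196 266.5606] [318.2348 197.3091]
-1 centre [ 0.4731 -0.3246] [267.3466 282.7485] [327.8351 213.2654]
-1 top [ 0.4731 -0.3246] [267.5667 275.4537] [329.2327 212.1628]
edge [274.0679 276.1086] [323.9761 206.8499]
edge [260.383  289.6197] [331.7192 219.7251]
```

```bash
cat >> h.py <<'E'
from scipy.spatial.transform import Rotation as Rn
def Rt(o): return Rn.from_euler("xyz",o).as_matrix()
def delta(st,P,ydir_deg):
    """shift in tool axes (mm) to world P, and turn about tool x (deg) so tool y heads to ydir (mod 180)"""
    R=Rt(st["tool_rot"]); d=R.T@(np.array(P)-st["position"])*1000
    a=np.degrees(np.arctan2(R[1,1],R[0,1]))
    turn=-((ydir_deg-a+90)%180-90)
    return d,a,turn
E
python3 - <<'E'
from h import *
np.set_printoptions(precision=4,suppress=True)
from workcell import bot
t=load("top0");st=bot.observe()
print(Rt(st["tool_rot"]))
print(delta(st,[.5373,-.2968,.15],113.4))
for p in((298,155),(328,170),(358,173),(373,200),(284,250)): print(p,onz(t,*p,.02))
E
```

```text
[[-0.0003  0.2209 -0.9753]
 [ 0.0009 -0.9753 -0.2209]
 [-1.     -0.001   0.    ]]
(array([  80.9906, -216.4601, -458.4696]), np.float64(-77.23595511385975), np.float64(-10.635955113859723))
(298, 155) [ 0.6547 -0.2703  0.02  ]
(328, 170) [ 0.6016 -0.3503  0.02  ]
(358, 173) [ 0.5842 -0.4346  0.02  ]
(373, 200) [ 0.5022 -0.4646  0.02  ]
(284, 250) [ 0.3897 -0.1989  0.02  ]
```

```bash
python3 -m pendant '[[3,-10,-22],[8,-22,-46],[10,-26,-55],[10,-26,-55],[10,-26,-55],[10,-26,-55],[10,-26,-55],[10,-25,-55],[7,-20,-42],[3,-9,-18]]' 2>&1 || true
```

```text
validation failed for argument at $[0]...
```

```bash
python3 -m pendant '[[3,-10,-22,0],[8,-22,-46,0],[10,-26,-55,0],[10,-26,-55,0],[10,-26,-55,0],[10,-26,-55,0],[10,-26,-55,0],[10,-25,-55,0],[7,-20,-42,0],[3,-10,-18,0],[0,0,0,-5],[0,0,0,-5]]'; python3 -c "
from workcell import bot
from h import *
s=bot.observe();print(s['qpos'],s['position'],delta(s,[.5373,-.2968,.15],113.4))"
```

```text
clock: 1.6
position: [0.5364, -0.297, 0.1501]
tool_rot: [-0.259, 1.57, -3.0]
force: [-0.6, -0.6, 0.2]
grip_width: 0.0856
[ 0.50933103  0.59778395 -0.14708916  1.70020442  0.11033183  0.85237336
 -0.85625408] [ 0.53638061 -0.29698953  0.15005851] (array([ 0.05774742,  0.18339495, -0.92068428]), np.float64(-67.086483830753), np.float64(-0.48648383075300217))
```

```bash
python3 -m pendant '[[0,0,0,-5],[0,0,0,-10],[0,0,0,-10.5],[0,0,0,-10.5],[0,0,0,-10.5],[0,0,0,-10.5],[0,0,0,-10.5],[0,0,0,-10.5],[0,0,0,-10.5],[0,0,0,-10.5],[0,0,0,-10.5],[0,0,0,-10.5]]'; python3 -c "
from workcell import bot
from h import *
s=bot.observe();print(s['qpos'],s['position'],delta(s,[.5373,-.2968,.15],113.4))"
```

```text
clock: 3.1
position: [0.5361, -0.2975, 0.1501]
tool_rot: [-2.085, 1.57, -2.73]
force: [-0.3, 0.3, 0.3]
grip_width: 0.0856
[ 0.8553169   0.67651321 -0.67276664  1.68064426  0.496141    0.96231914
  0.92499023] [ 0.53610673 -0.29749923  0.15013274] (array([0.13170442, 1.27616952, 0.53336564]), np.float64(53.05112850743723), np.float64(-60.34887149256278))
```

```bash
python3 -m pendant '[[0,0,0,-10.5],[0,0,0,-10.5],[0,0,0,-10.5],[0,0,0,-10.5],[0,0,0,-10],[0,0,0,-6],[0,0,0,-2.3],[0,0,0,0]]' 0; python3 -c "
from workcell import bot
from h import *
s=bot.observe();print(s['qpos'],s['position'],delta(s,[.5373,-.2968,.043],113.4))"
```

```text
clock: 4.1
position: [0.5365, -0.2971, 0.1501]
tool_rot: [2.756, 1.57, -3.126]
force: [-0.1, -0.8, -0.2]
grip_width: 0.0425
[ 0.99248625  0.75723121 -0.91345506  1.67304302  0.6744145   1.05709014
  1.834013  ] [ 0.53649646 -0.29712511  0.1501466 ] (array([ 1.07146321e+02, -2.74869317e-02,  9.00007424e-01]), np.float64(112.9517787169632), np.float64(-0.4482212830368013))
```

```bash
python3 - <<'E'
from workcell import grab_frame
from h import *
for n,b in(("side",(225,170,130,130)),("top",(270,130,110,110))):
    f=grab_frame(n); pickle.dump(f,open(n+"1.pkl","wb")); crop(f,*b,5,f"pics/{n}1.png")
E
```

```text
(no output)
```

View pics/side1.png

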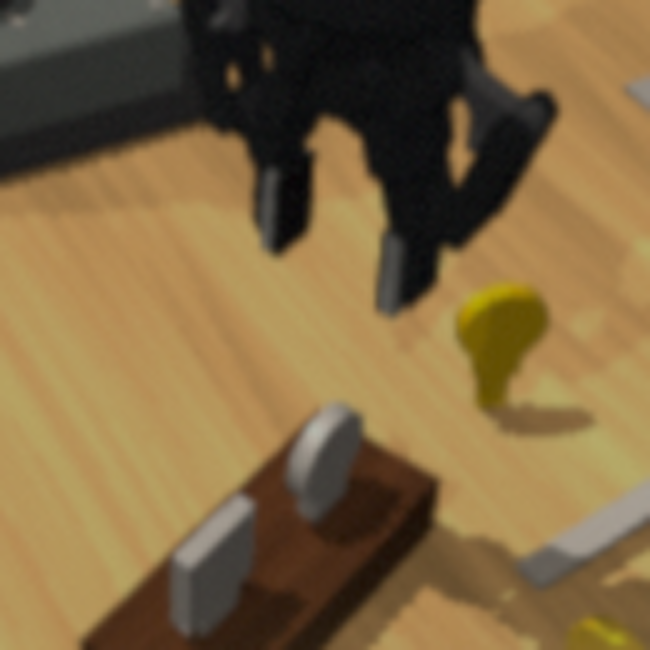

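View pics/top1.png

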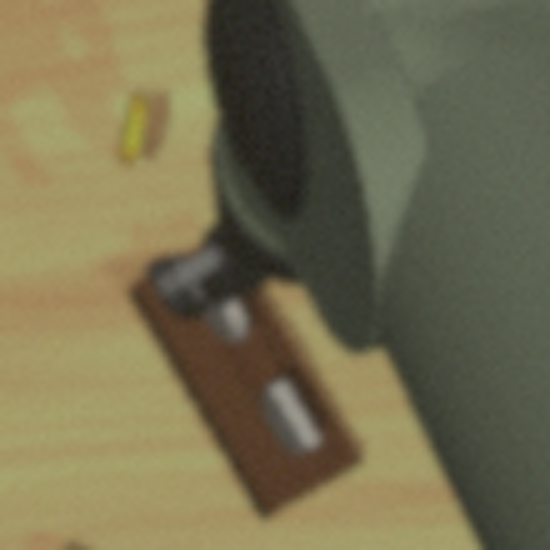

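The side view crop shows the open fingers straight above the round steel key, whose head is at about (290,262) in full-picture pixels. The square key is at (267,283) and the yellow key at (325,238). The jaws straddle the round head, so I'm going down.

```bash
python3 -m pendant '[[15,0,0.4,-0.4],[25,0,0.5,0],[25,0,0,0],[20,0,0,0],[14,0,0,0],[8,0,0,0],[0,0,0,0]]'; python3 - <<'E'
from workcell import grab_frame,bot
from h import *
s=bot.observe();print(s['position'],delta(s,[.5373,-.2968,.043],113.4))
for n,b in(("side",(235,200,100,100)),):
    f=grab_frame(n); pickle.dump(f,open(n+"2.pkl","wb")); crop(f,*b,6,f"pics/{n}2.png")
E
```

```text
clock: 5.08
position: [0.5377, -0.2963, 0.0431]
tool_rot: [1.711, 1.571, 2.12]
force: [-0.7, -0.4, 0.1]
grip_width: 0.0433
[ 0.53767824 -0.29628898  0.0430983 ] (array([ 0.09824638, -0.31816134, -0.55044815]), np.float64(113.46590572755836), np.float64(0.06590572755835922))
```

View pics/side2.png

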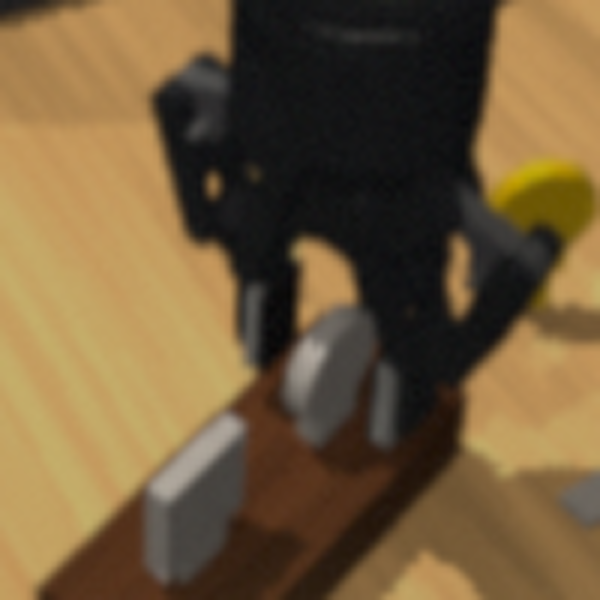

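The round key's head sits between the two open pads, at (290,262) in the picture. Closing.

```bash
python3 -m pendant '[[0,0,0,0],[0,0,0,0],[0,0,0,0],[0,0,0,0]]' -1 60; python3 -m pendant '[[-5,0,0,0],[-15,0,0,0],[-25,0,0,0],[-30,0,0,0],[-25,0,0,0],[-10,0,0,0],[0,0,0,0]]'; python3 - <<'E'
from workcell import grab_frame,bot
from h import *
s=bot.observe();print(s['position'],s['grip_width'],s['qpos'],s['force'])
for n,b in(("side",(215,140,130,130)),):
    f=grab_frame(n); pickle.dump(f,open(n+"3.pkl","wb")); crop(f,*b,5,f"pics/{n}3.png")
E
```

```text
clock: 5.62
position: [0.5379, -0.2965, 0.0439]
tool_rot: [-1.089, 1.57, -0.68]
force: [-1.8, 0.6, 6.0]
grip_width: 0.0085
clock: 6.5
position: [0.5378, -0.2966, 0.1541]
tool_rot: [-1.148, 1.57, -0.739]
force: [0.2, -0.1, -0.5]
grip_width: 0.0083
[ 0.53777266 -0.29659793  0.15410385] 0.008325634865689229 [ 0.99277481  0.75372814 -0.91763189  1.66895383  0.67181296  1.06330743
  1.84346487] [ 0.17963298 -0.10244472 -0.51810254]
```

View pics/side3.png

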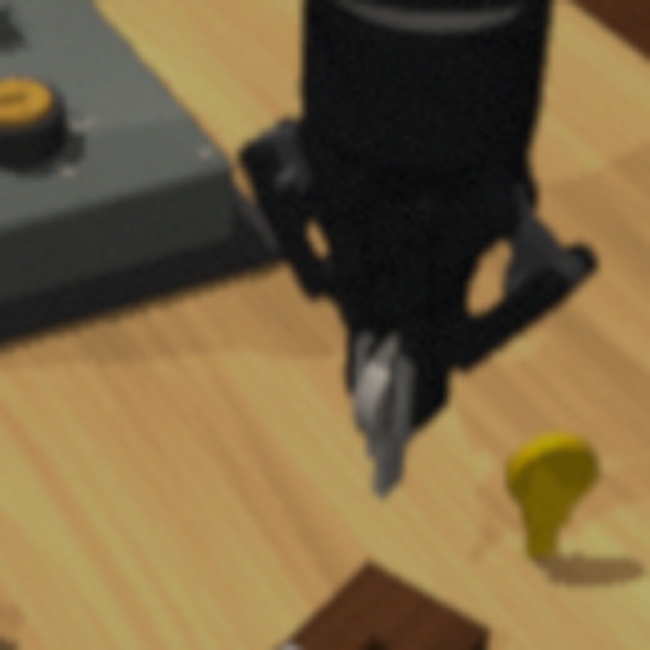

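```bash
python3 -m pendant '[[0,12,5,0],[0,32,13.5,0],[0,46,19.5,0],[0,50,21,0],[0,50,21,0],[0,50,21,0],[0,45,19,0],[0,28,12,0],[0,12,5,0],[0,0,0,9],[0,0,0,9],[0,0,0,7]]'; python3 - <<'E'
from workcell import grab_frame,bot
from h import *
np.set_printoptions(precision=4,suppress=True)
s=bot.observe();print(s['position'],s['grip_width'],s['qpos'],s['force'],delta(s,[.5346,.0565,.135],88.4))
for n,b in(("side",(165,90,110,110)),("top",(130,150,110,110))):
    f=grab_frame(n); pickle.dump(f,open(n+"4.pkl","wb")); crop(f,*b,5,f"pics/{n}4.png")
E
```

```text
clock: 8.05
position: [0.5335, 0.0558, 0.1529]
tool_rot: [-2.725, 1.57, -2.758]
force: [0.2, 0.2, -0.6]
grip_width: 0.0082
[0.5335 0.0558 0.1529] 0.008232198509870095 [ 0.3895  0.6136 -0.8471  1.8765  0.5752  0.916   0.8051] [ 0.2023  0.1763 -0.6497] (array([17.8638,  0.7815,  1.0577]), np.float64(88.15998524564256), np.float64(-0.24001475435744624))
```

View pics/side4.png

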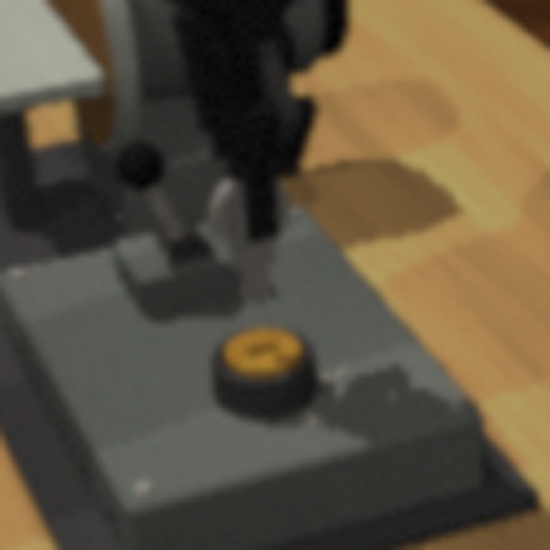

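View pics/top4.png

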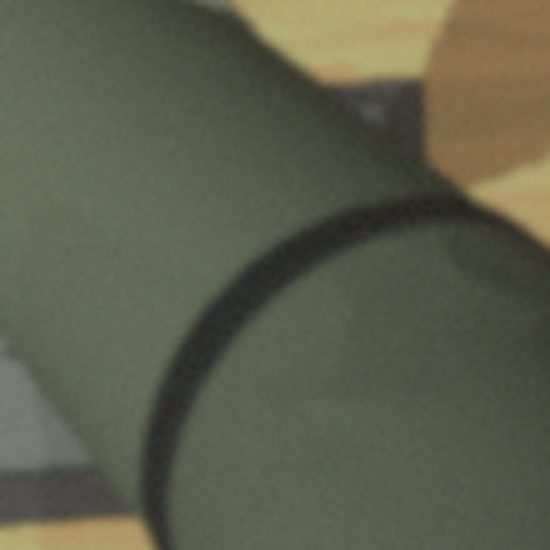

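```bash
python3 -m pendant '[[10,0.8,1,-0.2],[10,0,0,0],[5,0,0,0],[0,0,0,0]]'; python3 - <<'E'
from workcell import grab_frame,bot
from h import *
np.set_printoptions(precision=4,suppress=True)
s=bot.observe();print(s['position'],s['grip_width'],s['force'],delta(s,[.5346,.0565,.127],88.4))
f=grab_frame("side"); pickle.dump(f,open("side5.pkl","wb")); crop(f,185,115,60,60,10,"pics/side5.png")
p=s['position']; print("tip",proj(f,p-[0,0,.035]),"head",proj(f,p+[0,0,.015]),"hole",proj(f,np.r_[p[:2],.088]))
E
```

```text
clock: 8.65
position: [0.5347, 0.0571, 0.1277]
tool_rot: [2.974, 1.57, 2.951]
force: [-1.0, 0.1, -0.0]
grip_width: 0.008
[0.5347 0.0571 0.1277] 0.007987831185931738 [-1.0199  0.0963 -0.0044] (array([ 0.7444, -0.6141, -0.0361]), np.float64(88.6970132022475), np.float64(0.2970132022474985))
tip [216.8909 157.8607] head [215.6542 140.4299] hole [217.0048 159.459 ]
```

View pics/side5.png

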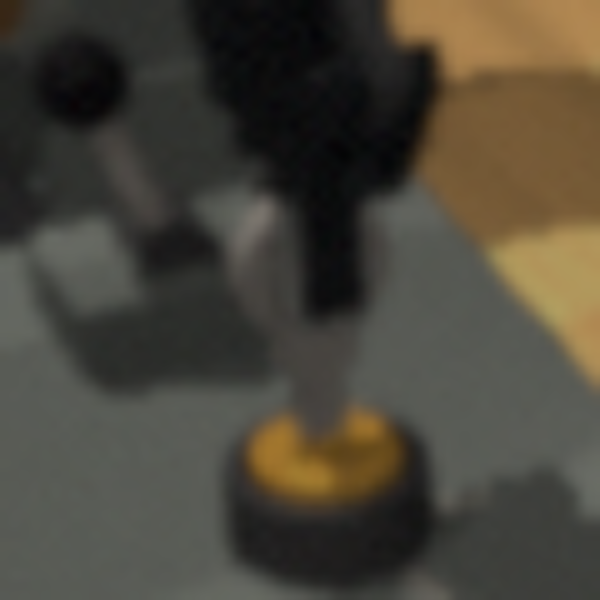

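The side view shows the blade end at about (216.6,158) just above the plug, with the brass centred at (217,160). Both are within half a pixel of the prediction. Starting a gentle insertion.

```bash
python3 -m pendant '[[2,-0.3,0,0.2],[2,0,0,0],[1.5,0,0,0],[1.5,0,0,0],[0,0,0,0]]' - 80; python3 -c "
from workcell import bot
s=bot.observe();print(s['position'],s['force'],s['moment'],s['grip_width'])"
```

```text
clock: 9.32
position: [0.5349, 0.0568, 0.1212]
tool_rot: [2.852, 1.571, 2.825]
force: [-0.7, 0.6, -1.3]
grip_width: 0.0075
[0.53488866 0.05678368 0.12120408] [-0.6966818   0.58920575 -1.28744649] [ 3.71514859e-02 -6.34107816e-05  3.25608724e-02] 0.007483381410553178
```

```bash
python3 -m pendant '[[1.5,0,0,0],[1.5,0,0,0],[1.5,0,0,0],[1.5,0,0,0],[0,0,0,0]]'; python3 -c "
from workcell import bot
s=bot.observe();print(s['position'],s['force'],s['moment'],s['grip_width'])"
```

```text
clock: 9.95
position: [0.5349, 0.0568, 0.1152]
tool_rot: [3.002, 1.571, 2.976]
force: [-0.6, 0.4, -0.1]
grip_width: 0.0076
[0.5348577  0.05679018 0.11517469] [-0.63714375  0.43899787 -0.0513233 ] [-0.05289696 -0.03108065 -0.00618998] 0.007648605255573513
```

```bash
python3 -m pendant '[[2,0,0,0],[2,0,0,0],[2,0,0,0],[2,0,0,0],[2,0,0,0],[1.5,0,0,0],[0,0,0,0]]'; python3 -c "
from workcell import bot
s=bot.observe();print(s['position'],s['force'],s['moment'],s['grip_width'])"
```

```text
clock: 10.82
position: [0.5349, 0.0568, 0.1037]
tool_rot: [3.011, 1.571, 2.984]
force: [0.6, 0.6, -1.2]
grip_width: 0.008
[0.53487826 0.05678147 0.10368819] [ 0.634096    0.58858658 -1.20091595] [ 0.00379316 -0.00413209  0.00152079] 0.007996144901892169
```

```bash
python3 -m pendant '[[1,0,0,0],[1,0,0,0],[0.7,0,0,0],[0,0,0,0]]'; python3 -m pendant '[[0.7,0,0,0],[0.7,0,0,0],[0,0,0,0]]'; python3 - <<'E'
from workcell import grab_frame,bot
from h import *
f=grab_frame("side"); pickle.dump(f,open("side6.pkl","wb")); crop(f,185,115,60,60,10,"pics/side6.png")
s=bot.observe();print(s['position'],s['force'],s['moment'])
E
```

```text
clock: 11.32
position: [0.5352, 0.0569, 0.1021]
tool_rot: [-0.488, 1.57, -0.515]
force: [-5.1, -1.9, 21.7]
grip_width: 0.0077
clock: 11.7
position: [0.5355, 0.0569, 0.1017]
tool_rot: [-0.513, 1.569, -0.54]
force: [-11.3, -4.9, 43.6]
grip_width: 0.0081
[0.53550579 0.05694774 0.10171095] [-11.50004655  -4.10242364  44.49007636] [-1.07596650e+00  2.79616563e+00  2.77956263e-03]
```

View pics/side6.png

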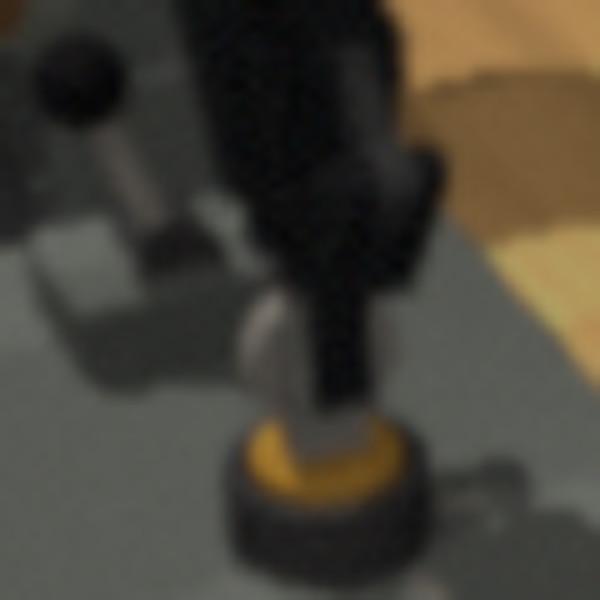

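```bash
python3 -m pendant '[[-1,0,0,0],[-0.7,0,0,0],[0,0,0,0]]'; python3 -c "
from workcell import bot
s=bot.observe();print(s['position'],s['force'],s['moment'],s['grip_width'],s['qpos'])"
```

```text
clock: 12.12
position: [0.5352, 0.0568, 0.1022]
tool_rot: [-0.373, 1.57, -0.4]
force: [-4.1, -1.1, 16.6]
grip_width: 0.0079
[0.53518576 0.05681753 0.1021896 ] [-4.08252495 -1.12461917 16.58785309] [-0.40628202  1.03593728  0.04111202] 0.007911919013514911 [ 0.34520163  0.68349375 -0.79126682  1.90785406  0.65604693  0.82899708
  0.7446471 ]
```

```bash
python3 -m pendant '[[-0.3,0,0,4],[0,0,0,8],[0,0,0,8],[0,0,0,4],[0,0,0,0]]'; python3 -c "
from workcell import bot
from h import *
s=bot.observe();print(s['position'],s['force'],s['moment'],s['grip_width'],delta(s,[.5349,.0568,.1025],19.6))"
```

```text
clock: 12.75
position: [0.5352, 0.0569, 0.1023]
tool_rot: [-0.007, 1.57, -0.454]
force: [-2.0, -1.3, 10.2]
grip_width: 0.0082
[0.53518564 0.05686451 0.10228001] [-1.98100584 -1.29700525 10.18568949] [-0.23844028  0.58727397 -0.02347155] 0.008181995476045175 (array([-0.22020129, -0.18159736, -0.22952721]), np.float64(64.40096438823159), np.float64(44.800964388231584))
```

Turning runs smoothly with low side forces. Continuing to the stop.

```bash
python3 -m pendant '[[0,0,0,5],[0,0,0,8],[0,0,0,8],[0,0,0,8],[0,0,0,6],[0,0,0,4],[0,0,0,2.5],[0,0,0,2],[0,0,0,0]]'; python3 -c "
from workcell import bot
from h import *
s=bot.observe();print(s['position'],s['force'],s['moment'],s['grip_width'],delta(s,[.5349,.0568,.1025],19.6))"
```

```text
clock: 13.88
position: [0.535, 0.0569, 0.1023]
tool_rot: [0.709, 1.57, -0.497]
force: [-3.2, -0.5, 12.5]
grip_width: 0.008
[0.53503633 0.05687168 0.10226061] [-3.22118709 -0.54178097 12.47048213] [-0.18599281  0.80755631  0.05602613] 0.00797298735953651 (array([-0.23944088, -0.1528567 ,  0.01833296]), np.float64(20.939932670990988), np.float64(1.33993267099099))
```

```bash
python3 -m pendant '[[0,0,0,2],[0,0,0,2],[0,0,0,2],[0,0,0,0]]'; python3 -c "
from workcell import bot
from h import *
s=bot.observe();print(s['position'],s['force'],s['moment'],s['grip_width'],delta(s,[.5349,.0568,.1025],19.6))"; python3 -m pendant '[[0,0,0,2],[0,0,0,2],[0,0,0,0]]'; python3 -c "
from workcell import bot
from h import *
s=bot.observe();print(s['position'],s['force'],s['moment'],s['grip_width'],delta(s,[.5349,.0568,.1025],19.6))"
```

```text
clock: 14.38
position: [0.5352, 0.0569, 0.1023]
tool_rot: [1.156, 1.57, -0.154]
force: [-2.9, -0.7, 10.7]
grip_width: 0.0077
[0.53516782 0.05691613 0.10227842] [-2.87678832 -0.66089472 10.71994158] [-0.11744176  0.68603926 -0.00410357] 0.007714660424978789 (array([-0.22177328, -0.28854843,  0.04322879]), np.float64(14.93927889590773), np.float64(-4.660721104092275))
clock: 14.75
position: [0.5352, 0.057, 0.1023]
tool_rot: [1.403, 1.57, 0.023]
force: [-1.9, -0.2, 11.6]
grip_width: 0.0077
[0.53522406 0.05696689 0.10226074] [-1.88114059 -0.18727049 11.62083516] [-0.08152473  0.52667263  0.05509569] 0.007747651465187362 (array([-0.23954257, -0.34964329,  0.10238821]), np.float64(10.94112270554175), np.float64(-8.65887729445825))
```

```bash
python3 -m pendant '[[0,0,0,1.5],[0,0,0,1.5],[0,0,0,0]]'; python3 - <<'E'
from workcell import grab_frame,bot
from h import *
s=bot.observe();print(s['position'],s['force'],s['moment'],delta(s,[.5349,.0568,.1025],19.6))
f=grab_frame("side"); pickle.dump(f,open("side7.pkl","wb")); crop(f,185,115,60,60,10,"pics/side7.png")
for _ in range(5): grab_frame("side"); print(bot.observe()['moment'])
E
```

```text
clock: 15.12
position: [0.5351, 0.057, 0.1023]
tool_rot: [1.359, 1.57, -0.073]
force: [-2.8, -0.5, 11.7]
grip_width: 0.008
[0.53506811 0.05701961 0.10227253] [-2.75885308 -0.48512783 11.69226396] [0.01600068 0.81550242 0.13652029] (array([-0.22755964, -0.19677844,  0.19423709]), np.float64(7.962563854752467), np.float64(-11.637436145247534))
[-0.01567782  0.829445    0.15104379]
[-0.03408399  0.88160794  0.113316  ]
[0.02559118 0.79858645 0.08968146]
[0.02075544 0.82571865 0.13735747]
[3.67208498e-04 8.28964031e-01 1.02461883e-01]
```

View pics/side7.png

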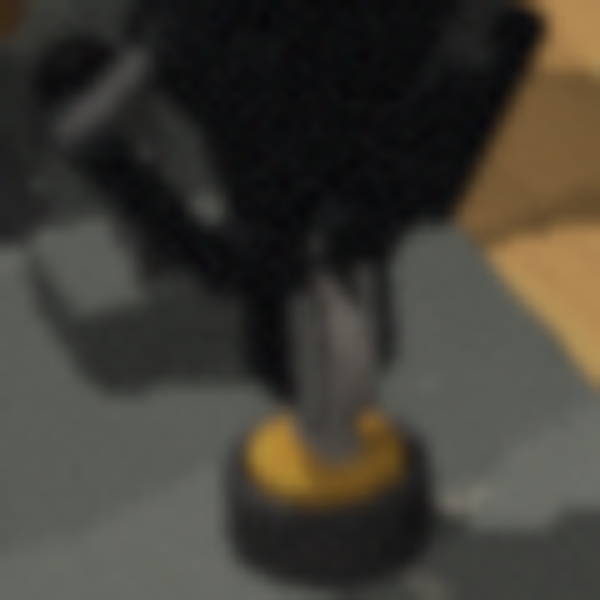

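```bash
python3 -m pendant '[[0,0,0,2],[0,0,0,0],[0,0,0,0]]'; python3 -c "
from workcell import bot
from h import *
s=bot.observe();print(s['position'],s['force'],s['moment'],delta(s,[.5349,.0568,.1025],19.6))"; python3 -m pendant '[[0,0,0,0],[0,0,0,0],[0,0,0,0]]' 0; python3 -c "
from workcell import bot
s=bot.observe();print(s['position'],s['force'],s['moment'],s['grip_width'])"
```

```text
clock: 15.8
position: [0.535, 0.0571, 0.1023]
tool_rot: [1.426, 1.57, -0.04]
force: [-4.1, 0.4, 11.9]
grip_width: 0.0082
[0.53504946 0.05705392 0.10227893] [-4.14655025  0.38775936 11.85889286] [0.10283954 0.88342344 0.25668568] (array([-0.22115189, -0.17502607,  0.23694083]), np.float64(5.9932998394644725), np.float64(-13.606700160535524))
clock: 16.18
position: [0.5349, 0.0568, 0.1016]
tool_rot: [-1.974, 1.571, 2.842]
force: [0.0, 0.0, 0.4]
grip_width: 0.0431
[0.5349061  0.0567588  0.10163467] [0.0171672  0.0125629  0.43352962] [-0.02597597  0.02825607 -0.01430178] 0.0430820822183323
```

```bash
python3 -m pendant '[[-5,0,0,0],[-15,0,0,0],[-30,0,0,0],[-35,0,0,0],[-20,0,0,7.6],[0,-15,-10,0],[0,-25,-30,0],[0,-25,-40,0],[0,-8,-30,0],[0,0,-10,0],[0,0,0,0]]'; python3 - <<'E'
from workcell import grab_frame,bot
from h import *
s=bot.observe();print(s['position'],s['force'],s['qpos'],delta(s,[.475,.1765,.122],-1.6))
f=grab_frame("side"); pickle.dump(f,open("side8.pkl","wb")); crop(f,160,80,100,100,7,"pics/side8.png")
f=grab_frame("top"); pickle.dump(f,open("top8.pkl","wb")); crop(f,100,150,130,110,6,"pics/top8.png")
E
```

```text
clock: 17.55
position: [0.4651, 0.1789, 0.2065]
tool_rot: [-1.076, 1.57, -2.673]
force: [0.8, -0.1, 0.4]
grip_width: 0.0427
[0.46507098 0.17889334 0.20649204] [ 0.7786492  -0.13904554  0.39556421] [-0.08196091  0.39123577 -0.5172564   1.93415953  0.2473298   0.87890849
 -0.75259544] (array([84.48810236, 10.0267616 ,  2.10779338]), np.float64(-1.5262099163552765), np.float64(0.07379008364472384))
```

View pics/side8.png

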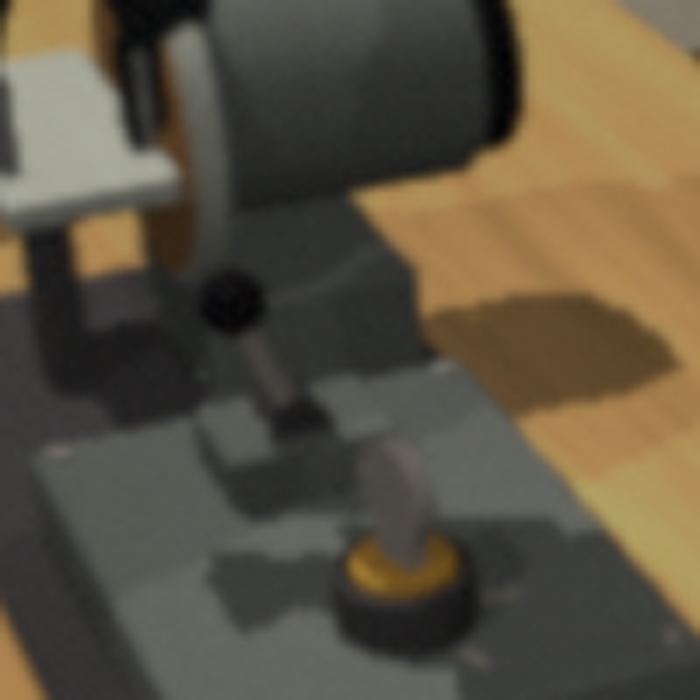

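View pics/top8.png

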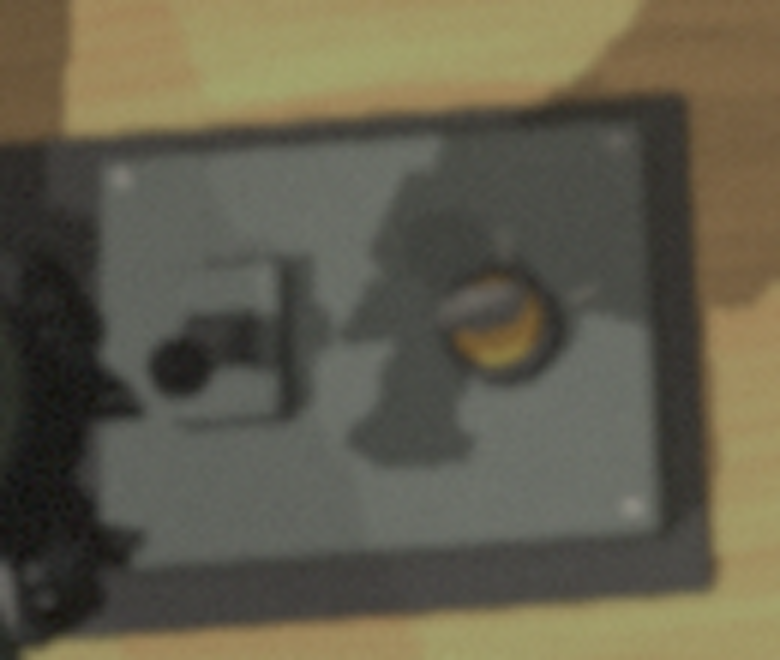

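The key stands in the plug and points along the "on" tick: the head is near (180,201) and the tick near (197,199) in the top view. The lever ball is still towards the robot at about (130,211). Next I shut the jaws, go down on the robot side of the ball and push.

```bash
python3 -m pendant '[[0,-4,1,0],[0,-4,1,0],[0,0,0,0],[15,0,0,0],[25,0,0,0],[25,0,0,0],[14,0,0,0],[4,0,0,0],[0,0,0,0]]' -1 60; python3 - <<'E'
from workcell import grab_frame,bot
from h import *
s=bot.observe();print(s['position'],s['force'],s['grip_width'])
f=grab_frame("side"); pickle.dump(f,open("side9.pkl","wb")); crop(f,160,80,100,100,7,"pics/side9.png")
E
```

```text
clock: 18.77
position: [0.4574, 0.1772, 0.1238]
tool_rot: [2.601, 1.571, 1.002]
force: [0.2, -0.1, 0.3]
grip_width: 0.0
[0.4574252  0.17717042 0.12384632] [ 0.21634618 -0.11474248  0.33733399] 2.552724632952999e-05
```

View pics/side9.png

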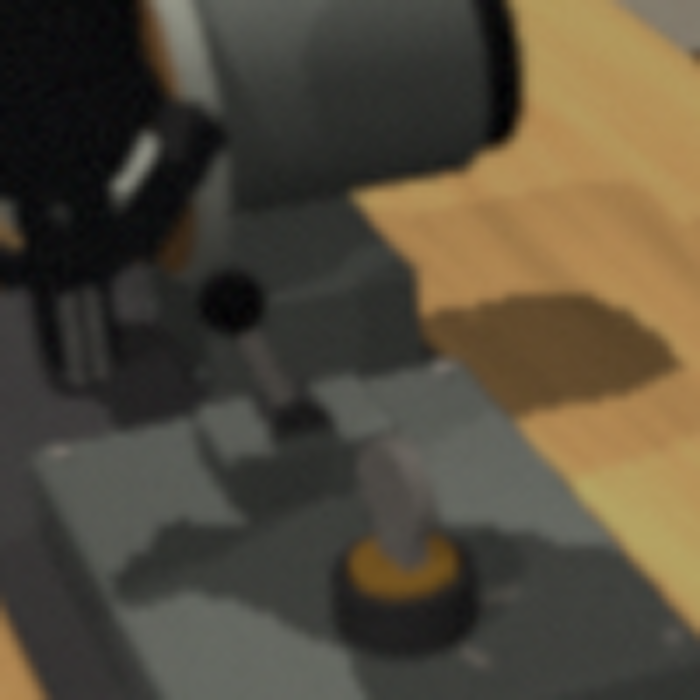

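```bash
python3 -m pendant '[[0,10,0,0],[0,12,0,0],[0,10,0,0],[0,8,0,0],[0,8,0,0],[0,8,0,0],[0,8,0,0],[0,8,0,0],[0,6,0,0],[0,0,0,0]]'; python3 -m pendant '[[0,3,0,0],[0,3,0,0],[0,0,0,0]]';python3 - <<'E'
from workcell import grab_frame,bot
from h import *
s=bot.observe();print(s['position'],s['force'],s['grip_width'])
f=grab_frame("side"); pickle.dump(f,open("side10.pkl","wb")); crop(f,160,80,100,100,7,"pics/side10.png")
E
```

```text
clock: 20.08
position: [0.5357, 0.1748, 0.1236]
tool_rot: [2.371, 1.571, 0.772]
force: [-0.5, 0.4, -0.1]
grip_width: -0.0004
clock: 20.45
position: [0.5406, 0.1747, 0.1235]
tool_rot: [-1.323, 1.569, -2.922]
force: [-5.7, -0.6, 1.4]
grip_width: 0.0001
[0.54063419 0.1746903  0.12350706] [-5.68698436 -0.62141753  1.40467399] 0.00012403584461217644
```

View pics/side10.png

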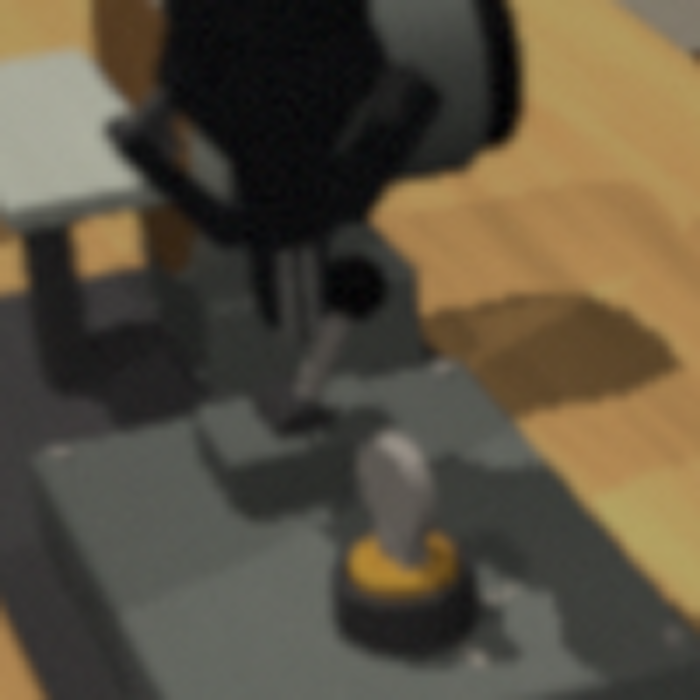

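Force begins to rise (5.7 N) and the lever is well over, with its ball at about (210,121). I'll push a little more to check that it's on the stop.

```bash
python3 -m pendant '[[0,1,0,0],[0,0,0,0]]'; python3 -m pendant '[[0,1,0,0],[0,0,0,0]]'; python3 -m pendant '[[0,-10,0,0],[0,-25,0,0],[0,-25,0,0],[-10,-15,0,0],[-30,0,0,0],[-40,0,0,0],[-40,-20,0,0],[-30,-30,0,0],[0,-20,0,0],[0,0,0,0]]'; python3 - <<'E'
from workcell import grab_frame,bot
from h import *
np.set_printoptions(precision=4,suppress=True)
s=bot.observe();print(s['position'],s['force'])
f=grab_frame("side"); pickle.dump(f,open("side11.pkl","wb")); crop(f,160,80,100,100,7,"pics/side11.png")
f=grab_frame("top"); pickle.dump(f,open("top11.pkl","wb")); crop(f,100,150,130,110,6,"pics/top11.png")
E
```

```text
clock: 20.75
position: [0.5409, 0.1746, 0.1235]
tool_rot: [-1.272, 1.568, -2.871]
force: [-10.4, -0.0, 5.2]
grip_width: 0.0001
clock: 21.0
position: [0.5411, 0.1746, 0.1234]
tool_rot: [-1.269, 1.567, -2.867]
force: [-15.6, 0.0, 7.6]
grip_width: -0.0001
clock: 22.25
position: [0.3979, 0.1789, 0.2749]
tool_rot: [1.631, 1.569, 0.033]
force: [0.0, 0.1, 0.4]
grip_width: 0.0004
[0.3979 0.1789 0.2749] [0.0454 0.1053 0.4325]
```

View pics/side11.png

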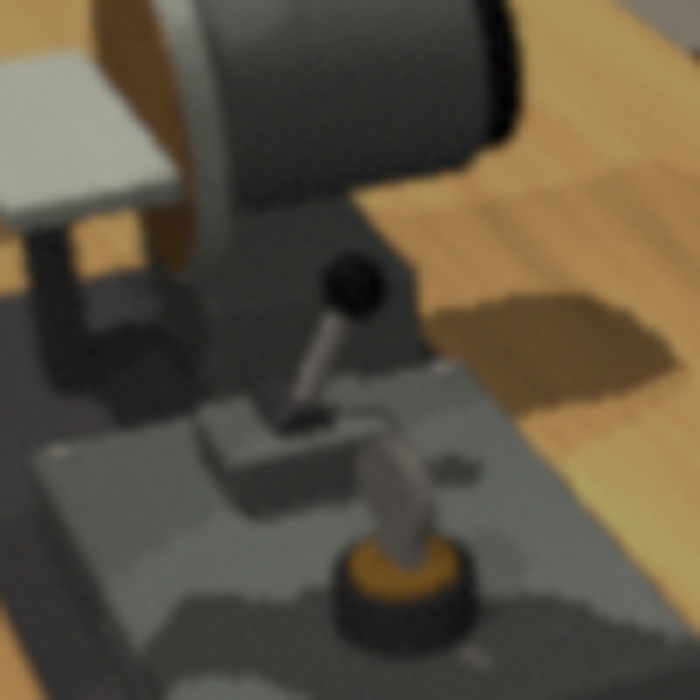

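View pics/top11.png

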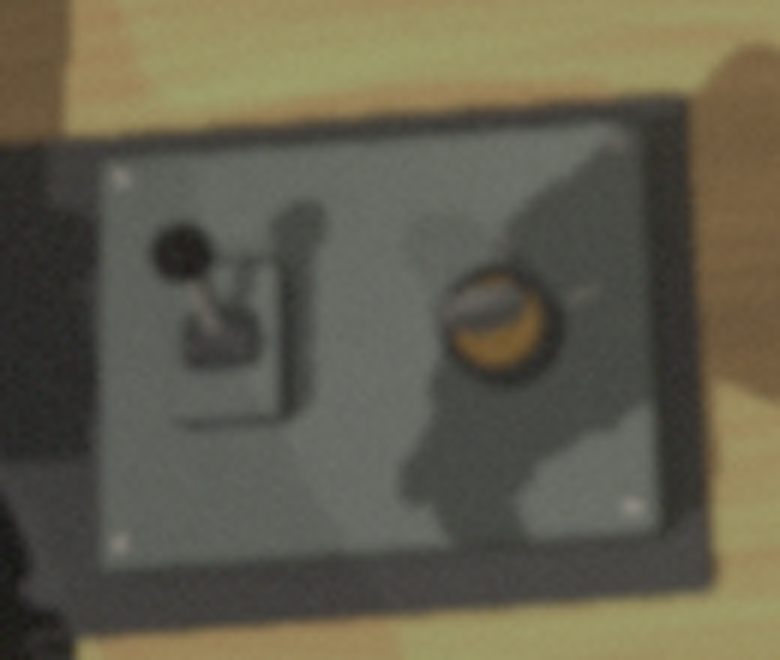

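```bash
python3 - <<'E'
from h import *
np.set_printoptions(precision=4,suppress=True)
s=load("side11");t=load("top11")
ct=lambda p,k,u0,v0:((p[0]+.5)/k-.5+u0,(p[1]+.5)/k-.5+v0)
b,e=tri(s,ct((353,287),7,160,80),t,ct((183,250),6,100,150)); print("ball now",b,e)
piv=np.array([.538,.1765,.083]); d=b-piv; print("lean fwd",np.arctan2(d[0],d[2]),"-> lever",.5+np.arctan2(d[0],d[2]))
b0,_=tri(s,ct((291,214),5,135,80),load("top0"),ct((151,304),6,105,160)); d0=b0-piv; print("swing",np.arctan2(d[0],d[2])-np.arctan2(d0[0],d0[2]))
# predicted key head for yaw=-1.6-68.75, seated
c=np.array([.535,.0568]);
for on in(0.95,1.05,1.2):
  y=np.radians(-1.6)-on; ev=np.array([np.cos(y),np.sin(y)])
  for f,n,(u0,v0,k) in((t,"top",(100,150,6)),(s,"side",(160,80,7))):
    print(on,n,[ (((proj(f,np.r_[c+q*ev,.116])-[u0,v0]+.5)*k-.5)).round(0) for q in(-.02,0,.02)],"toppt",((proj(f,np.r_[c,.136])-[u0,v0]+.5)*k-.5).round(0))
E
```

```text
ball now [0.5674 0.1765 0.136 ] 0.0020074137709576926
lean fwd 0.5067357264530615 -> lever 1.0067357264530616
swing 0.8259188355308024
0.95 top [array([445., 338.]), array([483., 309.]), array([520., 279.])] toppt [472. 300.]
0.95 side [array([352., 478.]), array([399., 492.]), array([446., 507.])] toppt [395. 443.]
1.05 top [array([442., 335.]), array([483., 309.]), array([523., 283.])] toppt [472. 300.]
1.05 side [array([355., 476.]), array([399., 492.]), array([443., 509.])] toppt [395. 443.]
1.2 top [array([439., 329.]), array([483., 309.]), array([526., 289.])] toppt [472. 300.]
1.2 side [array([361., 473.]), array([399., 492.]), array([437., 513.])] toppt [395. 443.]
```

```bash
python3 - <<'E'
from workcell import bot,job_done
s=bot.observe();print(s['clock'],s['force'],s['position'])
print(job_done())
E
```

```text
22.35 [ 0.13383448 -0.07743002 -0.85997583] [0.39889541 0.17871384 0.27420464]
the job is handed in; nothing more can be done
None
```

I took the round-headed key from the stand, pushed it fully home in the switch, turned it clockwise to its stop, let go, and pushed the run lever over with shut fingers. I handed the job in at about 22 s with the arm clear and no contact force. `job_done()` reports no verdict.

**What the last checks showed**
- **Key seated:** the head in the side picture is where a fully home key should be, within about a pixel. The tool also stopped against the plug at the expected height during insertion.
- **Switch on:** the turning moment rose to about 0.25 N m over the last few degrees, well above the 0.04 N m needed to turn it. The key points along the outer tick in the top view. The plug's own angle was hidden under the head, so this is inferred from the moment and the key's direction.
- **Run lever:** the ball measures at x = 0.567 m, z = 0.136 m, which gives 1.0 rad. The push force climbed to 15.6 N against the stop.

**Disagreements**
- The gripper turned about 14° past the nominal on angle before the stop was clear. I put this down to the key's play in the slot and the arm's give.
- The lever's measured swing was only 0.83 rad. My measurement of its starting ball position did not match the arc described (z = 0.142 m instead of 0.136 m), so the lever either started slightly over or was poorly measured.
- Pressing the key home briefly reached 44 N at the wrist, taken through the key and fingers.

I never touched the square key, chisel, bottle, block or yellow look-alikes. I did not measure their positions again at the end.

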